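# Release the gold foil roll from its push-latch dock

## Robot

A 7-joint arm with a two-finger parallel gripper is mounted at the origin on the work surface. World frame = base frame: x ahead of the robot, y to its left, z up, the work surface at z = 0. Lengths are in m, angles in rad, forces in N, time in s.
With the tool pointing down it reaches from about 0.425 to 0.95 m from the base axis. Payload 4.7 kg.
Tool frame: the origin (TCP) lies midway between the tips of the shut fingers; the grasp point (between the pads) lies 19 mm behind it (grip_point_offset is the distance from the TCP to the grasp point, in m); x points along the fingers, z is the direction in which the jaws open and shut, and the axes are right-handed (so a half turn about x gives the same grasp; the last joint's range is limited). The gripper opens to 87 mm and grips with 3 to 60 N. Pads are 19 mm wide; open, the fingers measure 117 mm over their backs; the gripper's body (75 mm by 190 mm) begins 51 mm behind the grasp point.
Start: joints at [-0.029, 0.469, -0.049, 1.532, 0.024, 1.141, -0.082], TCP at [0.675, 0, 0.223] pointing down, gripper open.
Joint ranges: [-2.59, 2.59], [-0.33, 1.99], [-1.39, 1.29], [0.1, 2.45], [-1.04, 4.18], [0.21, 1.99], [-2.66, 2.66]. Speed limits (rad/s): [2.57, 2.57, 3.14, 3.14, 3.14, 3.14, 3.14].

## Interface

Orientations are given as a rotation vector (axis times angle).
In Python, from plant import read_state, capture, calibration, hand_in, grip_point_offset gives the robot as it stands.
- The arm moves only by the tool play_rows, never from a script. Its argument "commands" is a list of rows, each an object of numbers: "tx", "ty", "tz": the shift along the tool's x, y, z in mm; "ax", "ay", "az": the turn, a rotation vector about the tool's x, y, z in rad. A call has 1 to 10 rows; each row shifts and turns the pose as measured when the row begins, along the tool's axes as they then stand; what a row does not reach is not made up. A row lasts 1/8 s, in which the tool goes at most 62.5 mm and 10.7 degrees, less where a joint would pass 70% of its speed; a pose out of reach is approached as far as the arm can. A call with a gripper value outside its range is refused whole. "fingers" is the gripper's target within -1 to 1 (fully open at 1, half-way at 0, shut at -1), set as the call begins (left out, the last holds). The fingers move at their own pace and stop on an object; "newtons" is the grip in N (left out, the last holds). Time passes only in rows, so rows that do not move let the fingers close. It gives the time, the measured TCP pose, the force and the opening at its end, in the units of the state.
- read_state(): the state, without advancing time (a new reading comes with each control period).
- capture(name): name is "scene" or "side" or "wrist"; returns the picture (420x560x3 uint8, red, green, blue); there is no depth.
- calibration(name): a dict with "mtx" (3x3 intrinsics, pixels), "distortion" ([k1, k2, p1, p2, k3] as OpenCV has them; the pictures are not rectified), "T" (4x4, takes a point from camera to world coordinates). Camera axes: x right, y down, z forward; pixel columns grow to the right and rows downward; lengths in m; the calibration is good to about 2 mm. A picture is of the moment at which its call begins: read the wrist's pose just before it. calibration takes no time and is no camera call; for the wrist camera it gives the pose at the moment of the call.
- hand_in(): hands the job in, once; it reports no verdict.
The state is a dict: "clock": time; "joint_positions": joint angles; "dq": joint speeds; "joint_torque": joint torques, N m; "eef_pos": TCP position; "orientation": TCP orientation; "force": force on the tool from outside, world axes, zero at the start; "torque": the same for the moment, N m; "opening": opening from 0.0 (shut) to 1.0 (fully open).
Only numpy, scipy, OpenCV 4.12 (cv2) and the standard library are available. Lean on these libraries where they do the work, as an engineer would, in place of code of your own. Each camera call takes 0.05 s, during which the arm holds its last target. There are 200 camera calls.

## Task

Get the gold foil roll out of the green dock: push it down into its well until the latch lets go, let it spring up by itself, then pull it out and stand it upright in the wooden tray, set down rather than dropped. Leave the black and the white roll latched in their wells.

Things in the scene. Friction and masses are not known exactly. Their poses are not given: they have to be found in the camera images.
- gold_mid (a point): GOLD foil roll, an upright rigid cylinder 50 mm across, 80 mm long, about 0.2 kg, grey plug in its top; the point is its centre, z its axis. Latched in one well of the green dock, its top 4 mm above the deck. Pushed down 7 to 14 mm (6 to 9 N; hard stop at 15 mm), it is let go and, once the push is withdrawn, springs up in 0.5 s to 42 mm above its start, loose: grip its sides, lift straight up.
- black_mid (a point): BLACK roll of the same size and kind (the point is its centre), latched in another well. The fixed green dock, 100 x 295 mm, has a bare-metal deck 110 mm above the bench and three square wells 53 mm wide in a row, 95 mm apart. A sprung-up roll has 46 mm above the deck and 34 mm still in its well.
- white_mid (a point): WHITE roll of the same size and kind (the point is its centre), latched in the third well. A short fat golden roll, 60 mm across and 40 mm tall, standing on the bench outside the dock, is only a bystander.
- tray: Fixed shallow open wooden tray on the bench, 170 x 170 mm outside, walls 6 mm thick and 30 mm high. Its origin is the centre of its underside on the bench; its inner floor, 158 x 158 mm, lies 6 mm above that. x and y run along its sides.
Mind the look-alikes: they are no part of the job. Leave any pink or purple look-alike of the part that bears gold_mid alone.

How it is judged:
On the way, in this order (a step that is already met when the one before it is completed fails the run):
1. the gold roll is pushed down into its well (height (world z) of gold_mid below 0.0715 m).
2. the gold roll has sprung up and stands proud, untouched (height (world z) of gold_mid between 0.108 and 0.125 m and contact force between each of the arm, the fingers and gold below 0.1 N), for 0.15 s.
At the end, for the whole second after the job is handed in: The gold roll stands upright (within 10 degrees) on the tray's floor, inside its walls, released and at rest; the black and white rolls are still latched, within 12 mm of where they began (x of gold_mid in the frame of tray between -0.057 and 0.057 m and y of gold_mid in the frame of tray between -0.057 and 0.057 m and z of gold_mid in the frame of tray between 0.038 and 0.054 m and angle between gold_mid's own z axis and vertical below 0.17 rad and linear speed of gold below 0.02 m/s and distance of each of black_mid, white_mid from where it was at the start of the episode below 0.012 m); the robot touches nothing.
It fails at once if the black or the white roll is released or moved by more than 20 mm (distance of any of black_mid, white_mid from where it was at the start of the episode above 0.02 m).
It fails at once if the gold roll is dropped (from more than about 40 mm) (linear speed of gold above 0.9 m/s and contact force between the fingers and gold below 0.1 N).
It also fails if it takes over 58 s, if anything falls off the work surface, if the arm or the gripper's body presses on something with over 40 N, if the wrist force passes 120 N, or if a joint passes its speed limit or range.

## Working session

There is one attempt and no reset: what is moved stays moved. The work goes in short steps, Python scripts to look and compute and a tool call to move; the robot and the scene stay as the last step left them, time stands still between calls to the robot, and variables do not carry over. Pictures are saved under pics/ and viewed, about 8 in all and at most 12, crops included, and the job is handed in when it is done.

Besides the shell and the picture viewer there is one more tool, called after "Request:" as a command line: name --argument value ..., lists and objects as JSON in quotes. play_rows: Moves the arm, as the interface text tells. Its arguments: {"type":"object","properties":{"commands":{"type":"array"},"fingers":{"type":"number"},"newtons":{"type":"number"}},"required":["commands"]}

```bash
mkdir -p pics; cat > h.py <<'E'
import numpy as np, cv2
from plant import *
def save(n,f):
    im=capture(n); cv2.imwrite('pics/'+f,cv2.cvtColor(im,cv2.COLOR_RGB2BGR)); return im
def ray(c,px):
    p=cv2.undistortPoints(np.array([[px]],float),np.array(c['mtx'],float),np.array(c['distortion'],float))[0,0]
    T=np.array(c['T']); return T[:3,3],T[:3,:3]@np.array([p[0],p[1],1])
def onz(c,px,z):
    o,d=ray(c,px); return o+d*(z-o[2])/d[2]
def proj(c,P):
    T=np.linalg.inv(np.array(c['T'])); r,_=cv2.Rodrigues(T[:3,:3])
    return cv2.projectPoints(np.array(P,float).reshape(-1,3),r,T[:3,3],np.array(c['mtx'],float),np.array(c['distortion'],float))[0][:,0]
E
python3 - <<'E'
from h import *
a=save('scene','s0.png');b=save('side','d0.png')
for n in('scene','side'):print(n,np.round(calibration(n)['T'],3).tolist())
s=read_state();print(s['eef_pos'],s['orientation'],s['force'],grip_point_offset() if callable(grip_point_offset) else grip_point_offset)
E
```

```text
scene [[0.477, 0.613, -0.63, 1.269], [0.879, -0.315, 0.359, -0.399], [0.022, -0.724, -0.689, 0.826], [0.0, 0.0, 0.0, 1.0]]
side [[-0.812, -0.361, 0.46, 0.072], [-0.584, 0.489, -0.648, 0.7], [0.009, -0.794, -0.607, 0.762], [0.0, 0.0, 0.0, 1.0]]
[6.74461066e-01 2.59948162e-05 2.21634503e-01] [-9.10613073e-05  1.57253100e+00 -8.71735873e-06] [-0.55257646 -0.21012239 -0.2903227 ] 0.0187
```

View pics/s0.png

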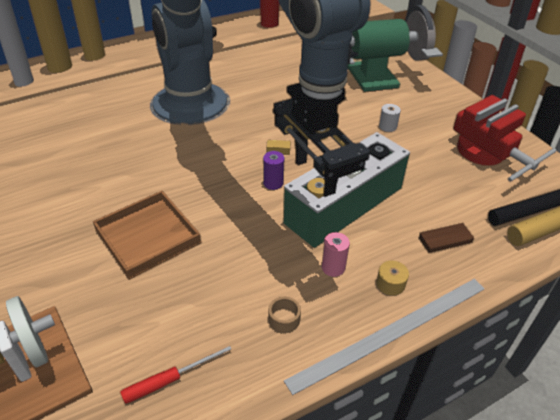

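View pics/d0.png

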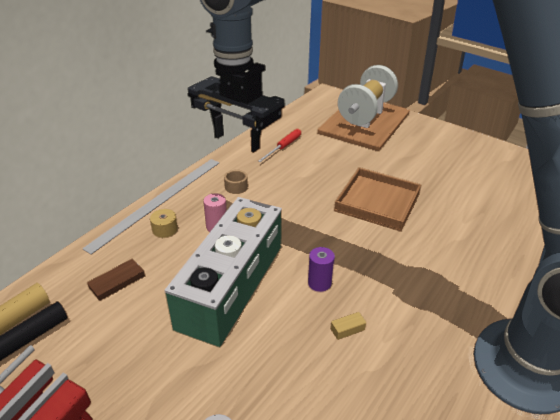

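The scene view shows the gold roll's top at the near end of the dock (318,187), partly under the gripper. The side view shows gold (249,216), white (229,244) and black (204,278) in the dock.

Things that could be taken for it, by side pixel:
- short fat golden roll (164,223)
- brass block (348,325)
- pink roll (215,210)
- purple roll (321,270)
- lying gold rod (15,305)

My choice is the one in the dock at (249,216), and I'll check it in a close crop.

```bash
python3 - <<'E'
from h import *
im=cv2.imread('pics/d0.png');c=calibration('side')
hsv=cv2.cvtColor(im,cv2.COLOR_BGR2HSV)
m=cv2.inRange(hsv,(12,90,60),(32,255,255));r=np.zeros_like(m);r[200:235,228:270]=255;m&=r
cnt=max(cv2.findContours(m,0,2)[0],key=cv2.contourArea);e=cv2.fitEllipse(cv2.convexHull(cnt));print('gold',e,onz(c,e[0],.114))
for k in((229,244),(204,278)):print(k,onz(c,k,.114))
a=cv2.resize(im[190:300,165:295],None,fx=3.0,fy=3.0,interpolation=2)
b=cv2.resize(im[160:230,325:430],None,fx=3.8,fy=3.8,interpolation=2)
o=np.zeros((330,800,3),np.uint8);o[:,:390]=a;o[:266,395:395+399]=b;cv2.imwrite('pics/c1.png',o)
E
```

```text
gold ((248.57122802734375, 216.8030548095703), (18.446531295776367, 24.107158660888672), 87.18077850341797) [0.58999669 0.07166327 0.114     ]
(229, 244) [0.56861084 0.15830485 0.114     ]
(204, 278) [0.54604617 0.25365989 0.114     ]
```

View pics/c1.png

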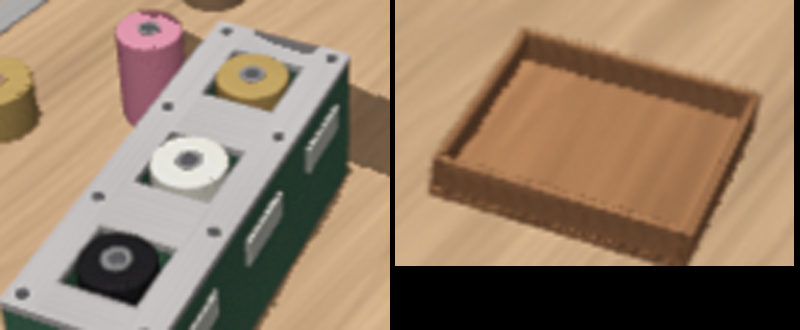

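The crop confirms it: the gold roll sits in the end well by the pink roll, and the next wells hold white, then black. Reading plug and tray rim corners from the crop.

```bash
python3 - <<'E'
from h import *
c=calibration('side')
P=[onz(c,(165+x/3,190+y/3),.114) for x,y in((252,74),(189,159),(116,258))];print(np.round(P,4),np.linalg.norm(np.diff(P,axis=0),axis=1))
Q=np.array([onz(c,(325+(x-395)/3.8,160+y/3.8),.03) for x,y in((527,31),(759,95),(690,237),(433,158))]);print(np.round(Q,4),Q.mean(0),np.linalg.norm(Q-np.roll(Q,-1,0),axis=1))
d=P[2]-P[0];print('dock',np.arctan2(-d[0],d[1]))
e=Q-np.roll(Q,-1,0);print('tray',np.degrees(np.arctan2(e[:,1],e[:,0]))%90)
E
```

```text
[[0.5936 0.0657 0.114 ]
 [0.572  0.1572 0.114 ]
 [0.5498 0.2503 0.114 ]] [0.09406065 0.09566936]
[[ 0.5507 -0.3408  0.03  ]
 [ 0.389  -0.3664  0.03  ]
 [ 0.3632 -0.2009  0.03  ]
 [ 0.5284 -0.1767  0.03  ]] [ 0.45784776 -0.2711839   0.03      ] [0.16372353 0.16747919 0.16694231 0.16562616]
dock 0.23273253793886828
tray [8.99985422 8.84661509 8.35022433 7.73502489]
```

Request:
play_rows --commands '[{"tz":-40,"ty":33},{"tz":-41,"ty":33},{"ax":-0.12},{"ax":-0.113},{},{},{}]' --fingers -1 --newtons 20

```text
invalid input
```

```bash
python3 - <<'E'
from h import *
s=read_state();print(s['clock'],s['eef_pos'],s['orientation'],s['opening'],s['force'])
c=calibration('wrist');save('wrist','w1.png');print(np.round(c['T'],3).tolist())
print(proj(c,[[.593,.066,.114],s['eef_pos']]))
E
```

```text
0.1 [6.74461066e-01 2.59948162e-05 2.21634503e-01] [-9.10613073e-05  1.57253100e+00 -8.71735873e-06] 0.9977936681438927 [-0.55257646 -0.21012239 -0.2903227 ]
[[1.0, 0.0, -0.002, 0.675], [-0.0, -0.963, -0.271, 0.074], [-0.002, 0.271, -0.963, 0.385], [0.0, 0.0, 0.0, 1.0]]
[[190.4144492  138.09810917]
 [279.62417911 254.42443662]]
```

View pics/w1.png

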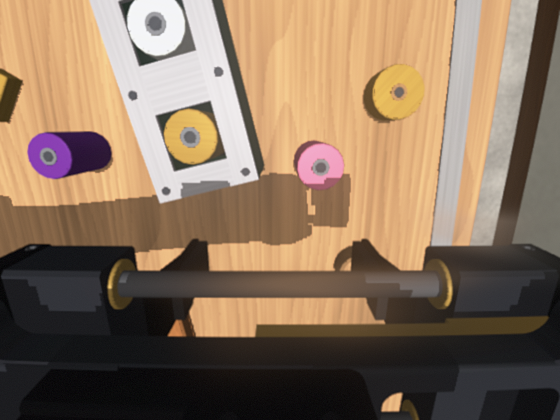

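The move was refused, so I'll write every key in each row. The wrist view puts the gold plug at (190,137) against a predicted (190,138), so the position (0.593, 0.066) holds in a second view.

Request:
play_rows --commands '[{"tx":0,"ty":33,"tz":-40,"ax":0,"ay":0,"az":0},{"tx":0,"ty":33,"tz":-41,"ax":0,"ay":0,"az":0},{"tx":0,"ty":0,"tz":0,"ax":-0.12,"ay":0,"az":0},{"tx":0,"ty":0,"tz":0,"ax":-0.113,"ay":0,"az":0},{"tx":0,"ty":0,"tz":0,"ax":0,"ay":0,"az":0},{"tx":0,"ty":0,"tz":0,"ax":0,"ay":0,"az":0}]' --fingers -1 --newtons 20

```text
clock: 0.9
eef_pos: [0.5897, 0.0679, 0.2194]
orientation: [-0.187, 1.568, 0.186]
force: [-0.3, -1.0, -0.1]
opening: 0.401
```

Request:
play_rows --commands '[{"tx":20,"ty":-2.6,"tz":2.8,"ax":0,"ay":0,"az":0},{"tx":20,"ty":0,"tz":0,"ax":0,"ay":0,"az":0},{"tx":20,"ty":0,"tz":0,"ax":0,"ay":0,"az":0},{"tx":15,"ty":0,"tz":0,"ax":0,"ay":0,"az":0},{"tx":0,"ty":0,"tz":0,"ax":0,"ay":0,"az":0},{"tx":0,"ty":0,"tz":0,"ax":0,"ay":0,"az":0}]' --fingers -1

```text
clock: 1.65
eef_pos: [0.5946, 0.0646, 0.1427]
orientation: [-0.181, 1.566, 0.179]
force: [0.3, 0.7, 0.3]
opening: 0.009
```

```bash
python3 - <<'E'
from h import *
from scipy.spatial.transform import Rotation as R
s=read_state();p=s['eef_pos'];M=R.from_rotvec(s['orientation']).as_matrix()
print(p,M.round(3).tolist(),s['opening'],s['force'],'d tool mm',(M.T@(np.array([.5935,.066,.125])-p)*1e3).round(1))
E
```

```text
[0.59463965 0.06460504 0.14273193] [[-0.003, -0.227, 0.974], [-0.001, 0.974, 0.227], [-1.0, -0.001, -0.003]] 0.00857558424953792 [0.28114849 0.66897988 0.34916317] d tool mm [17.7  1.6 -0.7]
```

Request:
play_rows --commands '[{"tx":12,"ty":1.5,"tz":-0.7,"ax":0,"ay":0,"az":0},{"tx":12,"ty":0,"tz":0,"ax":0,"ay":0,"az":0},{"tx":5,"ty":0,"tz":0,"ax":0,"ay":0,"az":0},{"tx":4,"ty":0,"tz":0,"ax":0,"ay":0,"az":0},{"tx":3,"ty":0,"tz":0,"ax":0,"ay":0,"az":0}]' --fingers -1

```text
clock: 2.28
eef_pos: [0.595, 0.0662, 0.1084]
orientation: [-0.18, 1.562, 0.178]
force: [-1.7, -0.5, 7.0]
opening: 0.002
```

Request:
play_rows --commands '[{"tx":3,"ty":0,"tz":0,"ax":0,"ay":0,"az":0},{"tx":2,"ty":0,"tz":0,"ax":0,"ay":0,"az":0}]'

```text
clock: 2.52
eef_pos: [0.5955, 0.0663, 0.1051]
orientation: [-0.18, 1.562, 0.178]
force: [-1.9, -0.8, 6.7]
opening: 0.002
```

Request:
play_rows --commands '[{"tx":2,"ty":0,"tz":0,"ax":0,"ay":0,"az":0},{"tx":-40,"ty":0,"tz":0,"ax":0,"ay":0,"az":0},{"tx":-40,"ty":0,"tz":0,"ax":0,"ay":0,"az":0},{"tx":-40,"ty":0,"tz":0,"ax":0,"ay":0,"az":0},{"tx":0,"ty":0,"tz":0,"ax":0,"ay":0,"az":0},{"tx":0,"ty":0,"tz":0,"ax":0,"ay":0,"az":0}]'

```text
clock: 3.28
eef_pos: [0.5948, 0.0663, 0.2255]
orientation: [-0.18, 1.564, 0.178]
force: [-0.5, 0.8, 0.7]
opening: 0.005
```

Request:
play_rows --commands '[{"tx":0,"ty":0,"tz":0,"ax":0,"ay":0,"az":0},{"tx":0,"ty":0,"tz":0,"ax":0,"ay":0,"az":0},{"tx":0,"ty":0,"tz":0,"ax":0,"ay":0,"az":0},{"tx":0,"ty":0,"tz":0,"ax":0,"ay":0,"az":0},{"tx":0,"ty":0,"tz":0,"ax":0,"ay":0,"az":0}]' --fingers 1

```text
clock: 3.9
eef_pos: [0.5932, 0.066, 0.2217]
orientation: [-0.181, 1.57, 0.178]
force: [0.3, -0.4, -0.2]
opening: 0.493
```

```bash
python3 - <<'E'
from h import *
from scipy.spatial.transform import Rotation as R
s=read_state();p=s['eef_pos'];M=R.from_rotvec(s['orientation']).as_matrix()
print(p,M.round(3).tolist(),s['opening'],'d tool mm',(M.T@(np.array([.5935,.066,.118])-p)*1e3).round(1))
c=calibration('side');a=save('side','d2.png');print(proj(c,[[.5935,.066,.156],[.5935,.066,.114]]))
w=calibration('wrist');b=save('wrist','w2.png');print(proj(w,[[.5935,.066,.156]]))
o=np.zeros((420,800,3),np.uint8);o[:,:340]=cv2.resize(a[160:300,165:278],(340,420));o[:345,340:]=cv2.resize(b,(460,345))
cv2.imwrite('pics/c2.png',o[:,:,::-1])
E
```

```text
[0.59316443 0.06602992 0.22171636] [[-0.007, -0.226, 0.974], [-0.002, 0.974, 0.226], [-1.0, -0.001, -0.007]] 0.49320262545753185 d tool mm [103.7  -0.    1. ]
[[248.41451745 198.04725244]
 [248.94998157 214.75747028]]
[[280.57136474 221.31505643]]
```

View pics/c2.png

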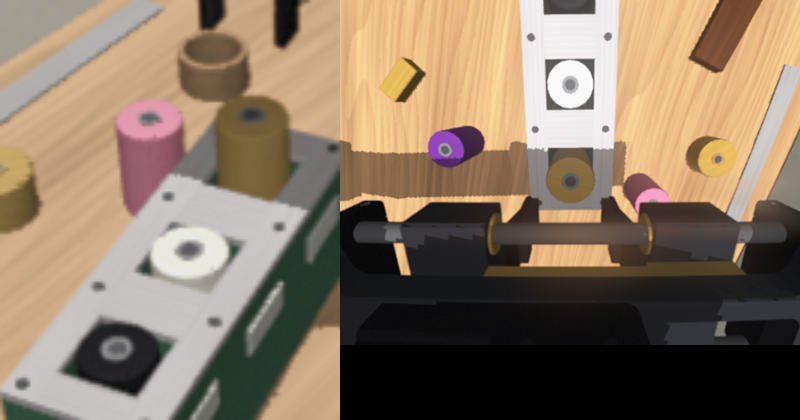

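Gold has sprung up: side plug at (249,198), predicted (248,198). Black and white are still down. Next, descend and grip.

Request:
play_rows --commands '[{"tx":0,"ty":0,"tz":0,"ax":0,"ay":0,"az":0},{"tx":0,"ty":0,"tz":0,"ax":0,"ay":0,"az":0},{"tx":0,"ty":0,"tz":0,"ax":0,"ay":0,"az":0},{"tx":20,"ty":0,"tz":1,"ax":0,"ay":0,"az":0},{"tx":20,"ty":0,"tz":0,"ax":0,"ay":0,"az":0},{"tx":20,"ty":0,"tz":0,"ax":0,"ay":0,"az":0},{"tx":18,"ty":0,"tz":0,"ax":0,"ay":0,"az":0},{"tx":10,"ty":0,"tz":0,"ax":0,"ay":0,"az":0},{"tx":0,"ty":0,"tz":0,"ax":0,"ay":0,"az":0}]' --fingers 1

```text
clock: 5.12
eef_pos: [0.5951, 0.0663, 0.1322]
orientation: [-0.18, 1.566, 0.178]
force: [-0.8, -0.4, 0.1]
opening: 1.006
```

```bash
python3 - <<'E'
from h import *
from scipy.spatial.transform import Rotation as R
s=read_state();p=s['eef_pos'];M=R.from_rotvec(s['orientation']).as_matrix()
print(p,M.round(3).tolist(),s['opening'],s['force'],'d tool mm',(M.T@(np.array([.5935,.066,.118])-p)*1e3).round(1))
E
```

```text
[0.59506502 0.06628883 0.13223925] [[-0.003, -0.226, 0.974], [-0.002, 0.974, 0.226], [-1.0, -0.001, -0.003]] 1.005707104553154 [-0.81353278 -0.42044931  0.08757826] d tool mm [14.2  0.1 -1.5]
```

Request:
play_rows --commands '[{"tx":8,"ty":0,"tz":-1.5,"ax":0,"ay":0,"az":0},{"tx":6,"ty":0,"tz":0,"ax":0,"ay":0,"az":0},{"tx":2,"ty":0,"tz":0,"ax":0,"ay":0,"az":0}]'

```text
clock: 5.5
eef_pos: [0.5945, 0.0661, 0.1167]
orientation: [-0.18, 1.564, 0.178]
force: [-0.6, 0.6, -0.6]
opening: 0.999
```

Request:
play_rows --commands '[{"tx":0,"ty":0,"tz":0,"ax":0,"ay":0,"az":0},{"tx":0,"ty":0,"tz":0,"ax":0,"ay":0,"az":0},{"tx":0,"ty":0,"tz":0,"ax":0,"ay":0,"az":0},{"tx":0,"ty":0,"tz":0,"ax":0,"ay":0,"az":0},{"tx":0,"ty":0,"tz":0,"ax":0,"ay":0,"az":0},{"tx":0,"ty":0,"tz":0,"ax":0,"ay":0,"az":0},{"tx":0,"ty":0,"tz":0,"ax":0,"ay":0,"az":0}]' --fingers -1 --newtons 20

```text
clock: 6.38
eef_pos: [0.5946, 0.0661, 0.1173]
orientation: [-0.18, 1.563, 0.178]
force: [-0.6, 0.2, -0.5]
opening: 0.565
```

Request:
play_rows --commands '[{"tx":-6,"ty":0,"tz":0,"ax":0,"ay":0,"az":0},{"tx":-10,"ty":0,"tz":0,"ax":0,"ay":0,"az":0},{"tx":-12,"ty":0,"tz":0,"ax":0,"ay":0,"az":0},{"tx":-15,"ty":0,"tz":0,"ax":0,"ay":0,"az":0},{"tx":-15,"ty":0,"tz":0,"ax":0,"ay":0,"az":0},{"tx":-15,"ty":0,"tz":0,"ax":0,"ay":0,"az":0},{"tx":-15,"ty":0,"tz":0,"ax":0,"ay":0,"az":0},{"tx":-10,"ty":0,"tz":0,"ax":0,"ay":0,"az":0},{"tx":0,"ty":0,"tz":0,"ax":0,"ay":0,"az":0}]'

```text
clock: 7.5
eef_pos: [0.5951, 0.0663, 0.2235]
orientation: [-0.18, 1.56, 0.178]
force: [-0.4, 0.2, -2.2]
opening: 0.564
```

```bash
cat > d.py <<'E'
from h import *
from scipy.spatial.transform import Rotation as R
import sys
s=read_state();p=s['eef_pos'];M=R.from_rotvec(s['orientation']).as_matrix()
print(s['clock'],p,M.round(3).tolist(),s['opening'],np.round(s['force'],1),'d tool mm',(M.T@(np.array(eval(sys.argv[1]))-p)*1e3).round(1))
E
python3 d.py "[.458,-.271,.2]"
python3 - <<'E'
from h import *
c=calibration('side');a=save('side','d3.png');p=read_state()['eef_pos']+[0,0,.039];print(proj(c,[p]))
cv2.imwrite('pics/c3.png',cv2.resize(a[100:320,150:350],None,fx=2.5,fy=2.5)[:,:,::-1])
E
```

```text
7.5 [0.59506924 0.0663191  0.2234665 ] [[0.003, -0.226, 0.974], [-0.001, 0.974, 0.226], [-1.0, -0.002, 0.003]] 0.5643276170212349 [-0.4  0.2 -2.2] d tool mm [  23.3 -297.6 -209.8]
[[246.3844453  151.95112417]]
```

View pics/c3.png

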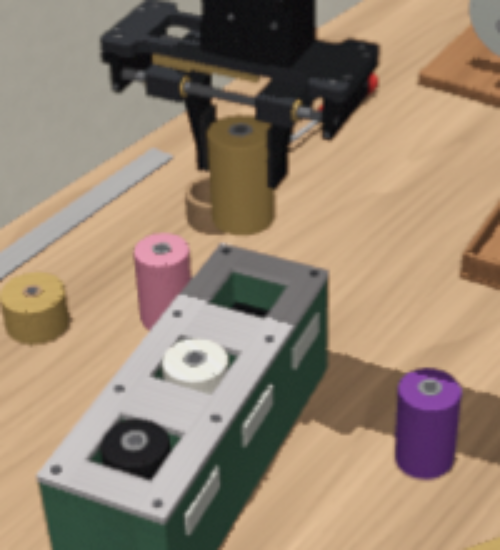

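Gold is held upright; its plug at (246,152) matches the prediction (246,152). The gold well is empty, and black and white are in place. Moving to the tray.

Request:
play_rows --commands '[{"tx":0,"ty":-15,"tz":-10,"ax":0,"ay":0,"az":0},{"tx":0,"ty":-30,"tz":-21,"ax":0,"ay":0,"az":0},{"tx":0,"ty":-35,"tz":-25,"ax":0,"ay":0,"az":0},{"tx":0,"ty":-35,"tz":-25,"ax":0,"ay":0,"az":0},{"tx":0,"ty":-35,"tz":-25,"ax":0,"ay":0,"az":0},{"tx":0,"ty":-35,"tz":-25,"ax":0,"ay":0,"az":0},{"tx":0,"ty":-35,"tz":-25,"ax":0,"ay":0,"az":0},{"tx":0,"ty":-30,"tz":-21,"ax":0,"ay":0,"az":0},{"tx":0,"ty":-15,"tz":-10,"ax":0,"ay":0,"az":0},{"tx":0,"ty":0,"tz":0,"ax":0,"ay":0,"az":0}]'

```text
clock: 8.8
eef_pos: [0.4555, -0.2537, 0.217]
orientation: [-0.172, 1.579, 0.17]
force: [1.0, 0.2, -1.8]
opening: 0.564
```

```bash
python3 d.py "[.458,-.271,.065]"
```

```text
8.8 [ 0.45546752 -0.25374863  0.21695076] [[-0.014, -0.215, 0.976], [-0.003, 0.977, 0.215], [-1.0, 0.0, -0.015]] 0.5635923710139126 [ 1.   0.2 -1.8] d tool mm [151.9 -17.4   1. ]
```

Request:
play_rows --commands '[{"tx":15,"ty":-9,"tz":0,"ax":0,"ay":0,"az":0},{"tx":20,"ty":-8,"tz":0,"ax":0,"ay":0,"az":0},{"tx":25,"ty":0,"tz":0,"ax":0,"ay":0,"az":0},{"tx":25,"ty":0,"tz":0,"ax":0,"ay":0,"az":0},{"tx":20,"ty":0,"tz":0,"ax":0,"ay":0,"az":0},{"tx":15,"ty":0,"tz":0,"ax":0,"ay":0,"az":0},{"tx":8,"ty":0,"tz":0,"ax":0,"ay":0,"az":0},{"tx":0,"ty":0,"tz":0,"ax":0,"ay":0,"az":0}]'

```text
clock: 9.8
eef_pos: [0.458, -0.2663, 0.0783]
orientation: [-0.176, 1.582, 0.181]
force: [1.1, -0.4, -2.0]
opening: 0.565
```

```bash
python3 d.py "[.458,-.271,.047]"; python3 - <<'E'
from h import *
save('side','d4.png')
E
```

```text
9.8 [ 0.4579505  -0.26632159  0.07833349] [[-0.019, -0.225, 0.974], [0.001, 0.974, 0.225], [-1.0, 0.005, -0.018]] 0.5648868150439286 [ 1.1 -0.4 -2. ] d tool mm [31.3 -4.7 -0.4]
```

View pics/d4.png

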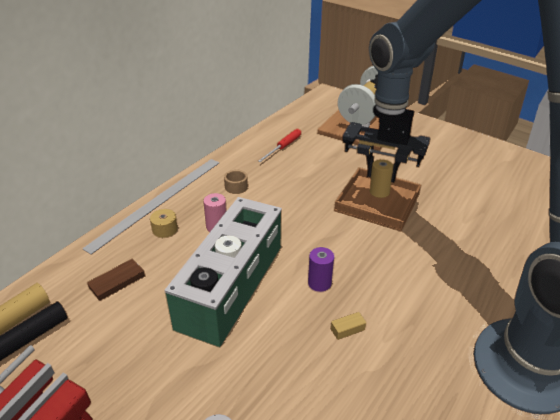

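The roll hangs over the middle of the tray at (382,178), inside the walls. Lowering slowly until it touches.

Request:
play_rows --commands '[{"tx":8,"ty":-4,"tz":0,"ax":0,"ay":-0.018,"az":0},{"tx":8,"ty":0,"tz":0,"ax":0,"ay":0,"az":0},{"tx":6,"ty":0,"tz":0,"ax":0,"ay":0,"az":0},{"tx":4,"ty":0,"tz":0,"ax":0,"ay":0,"az":0},{"tx":2,"ty":0,"tz":0,"ax":0,"ay":0,"az":0},{"tx":0,"ty":0,"tz":0,"ax":0,"ay":0,"az":0}]'

```text
clock: 10.6
eef_pos: [0.4602, -0.2714, 0.0504]
orientation: [-0.175, 1.559, 0.18]
force: [0.2, -0.1, -1.2]
opening: 0.567
```

Request:
play_rows --commands '[{"tx":2,"ty":0,"tz":0,"ax":0,"ay":0,"az":0},{"tx":2,"ty":0,"tz":0,"ax":0,"ay":0,"az":0},{"tx":0,"ty":0,"tz":0,"ax":0,"ay":0,"az":0}]'

```text
clock: 10.98
eef_pos: [0.4608, -0.2715, 0.0473]
orientation: [-0.176, 1.558, 0.18]
force: [-0.3, 1.1, -2.0]
opening: 0.568
```

Request:
play_rows --commands '[{"tx":1.5,"ty":0,"tz":0,"ax":0,"ay":0,"az":0},{"tx":1,"ty":0,"tz":0,"ax":0,"ay":0,"az":0},{"tx":0,"ty":0,"tz":0,"ax":0,"ay":0,"az":0}]'

```text
clock: 11.35
eef_pos: [0.461, -0.2715, 0.0474]
orientation: [-0.176, 1.558, 0.18]
force: [-0.1, -0.1, -2.1]
opening: 0.568
```

Request:
play_rows --commands '[{"tx":3,"ty":0,"tz":0,"ax":0,"ay":0,"az":0},{"tx":3,"ty":0,"tz":0,"ax":0,"ay":0,"az":0}]'

```text
clock: 11.6
eef_pos: [0.4611, -0.2717, 0.0466]
orientation: [-0.175, 1.559, 0.181]
force: [-7.9, 4.5, 30.7]
opening: 0.565
```

Firm contact with the floor at the expected height. I'll ease off, then release.

Request:
play_rows --commands '[{"tx":0,"ty":0,"tz":0,"ax":0,"ay":0,"az":0},{"tx":0,"ty":0,"tz":0,"ax":0,"ay":0,"az":0}]'

```text
clock: 11.85
eef_pos: [0.4615, -0.272, 0.0471]
orientation: [-0.176, 1.557, 0.18]
force: [0.1, -0.1, -1.8]
opening: 0.57
```

Request:
play_rows --commands '[{"tx":0,"ty":0,"tz":0,"ax":0,"ay":0,"az":0},{"tx":0,"ty":0,"tz":0,"ax":0,"ay":0,"az":0},{"tx":0,"ty":0,"tz":0,"ax":0,"ay":0,"az":0},{"tx":0,"ty":0,"tz":0,"ax":0,"ay":0,"az":0},{"tx":0,"ty":0,"tz":0,"ax":0,"ay":0,"az":0},{"tx":0,"ty":0,"tz":0,"ax":0,"ay":0,"az":0},{"tx":0,"ty":0,"tz":0,"ax":0,"ay":0,"az":0}]' --fingers 0.8

```text
clock: 12.72
eef_pos: [0.4617, -0.272, 0.0462]
orientation: [-0.176, 1.558, 0.18]
force: [0.6, 0.5, -0.6]
opening: 0.902
```

Request:
play_rows --commands '[{"tx":-10,"ty":0,"tz":0,"ax":0,"ay":0,"az":0},{"tx":-20,"ty":0,"tz":0,"ax":0,"ay":0,"az":0},{"tx":-30,"ty":0,"tz":0,"ax":0,"ay":0,"az":0},{"tx":-30,"ty":0,"tz":0,"ax":0,"ay":0,"az":0},{"tx":-30,"ty":0,"tz":0,"ax":0,"ay":0,"az":0},{"tx":0,"ty":0,"tz":0,"ax":0,"ay":0,"az":0},{"tx":0,"ty":0,"tz":0,"ax":0,"ay":0,"az":0}]'

```text
clock: 13.6
eef_pos: [0.4609, -0.2724, 0.1729]
orientation: [-0.177, 1.556, 0.179]
force: [0.1, -0.7, -1.2]
opening: 0.901
```

```bash
python3 - <<'E'
from h import *
c=calibration('side');a=save('side','d5.png');print(proj(c,[[.461,-.2715,.086]]),proj(c,[[.461,-.2715,.006]]))
o=np.zeros((420,800,3),np.uint8);o[:,:400]=cv2.resize(a[120:246,320:440],(400,420));o[:,400:]=cv2.resize(a[190:316,165:285],(400,420))
cv2.imwrite('pics/c5.png',o[:,:,::-1])
E
```

```text
[[381.37282992 173.62090473]] [[377.24584696 200.5796585 ]]
```

View pics/c5.png

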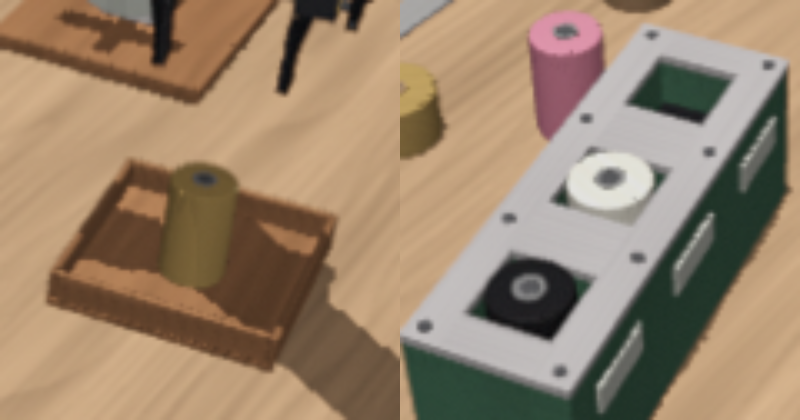

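The roll stands upright mid-tray. Its plug is at (381.5,173.7), predicted (381.4,173.6). The fingers are clear, and black and white are still latched.

```bash
python3 -c "
from plant import *
print(hand_in())"
```

```text
the job is handed in; nothing more can be done
None
```

The gold roll is standing upright near the middle of the tray, released, and I handed the job in at about 13.7 s. I pushed it down about 9–10 mm with the shut fingers, backed off and let it spring up on its own. Then I gripped its sides, lifted it straight out and lowered it onto the tray floor before opening the fingers.

- **Sprung up:** the side picture showed the plug within about 1 px of where a fully risen roll should be, with the gripper clear of it.
- **Standing in the tray:** in the last side picture the plug is within 0.2 px of where an upright roll at (0.461, -0.272) would show. That is about 3 mm from the measured tray centre.
- **Black and white rolls:** both still looked latched in their wells in the last picture. I judged this by eye and did not measure their shift.
- **What went less smoothly:** my first move call was refused because its rows left out some numbers, but nothing moved. The wrist force briefly read about 31 N as the roll met the tray floor; I eased off before releasing.

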